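Slide the tall instrument case home into its bay

ROBOT

A 7-joint arm with a two-finger parallel gripper is mounted at the origin on the work surface. World frame = base frame: x ahead of the robot, y to its left, z up, the work surface at z = 0. Lengths are in m, angles in rad, forces in N, time in s.
With the tool pointing down it reaches from about 0.425 to 0.875 m from the base axis. Payload 4.7 kg.
Tool frame: the origin (TCP) lies midway between the tips of the shut fingers; the grasp point (between the pads) lies 19 mm behind it; z points along the fingers, y is the line along which they close (so a half turn about z gives the same grasp; the last joint's range is limited). The gripper opens to 87 mm and grips with 3 to 60 N. Pads are 19 mm wide; open, the fingers measure 117 mm over their backs; the gripper's body (75 mm by 190 mm) begins 51 mm behind the grasp point.
Start: joints at [-1.32, 0.321, -0.07, 1.45, 0.023, 1.371, -0.057], TCP at [0.153, 0.632, 0.223] pointing down, gripper open.
Joint ranges: [-2.86, 2.86], [-0.3, 2.09], [-1.38, 1.24], [0.06, 2.45], [-1.56, 4.7], [0.09, 2.05], [-2.69, 2.69]. Speed limits (rad/s): [2.57, 2.57, 3.14, 3.14, 3.14, 3.14, 3.14].

INTERFACE

Orientations are given as a rotation vector (axis times angle).
In Python, from bench import ctrl gives the robot as it stands. The module is installed in compiled form; this text tells all that it offers.
- The arm moves only by the shell command python3 -m handwheel 'ROWS' [FORCE]. ROWS is JSON, a list of rows, each a list of 7 numbers: the finger opening in m, from 0 to 0.087, then the shift along the tool's x, y, z in m, then the turn, a rotation vector about the tool's x, y, z in degrees. A call has 1 to 12 rows; each row shifts and turns the commanded pose from where the row before left it, along the tool's axes as they then stand; what a row does not reach is not made up. A row lasts 1/8 s, in which the tool goes at most 62.5 mm and 10.7 degrees, less where a joint would pass 70% of its speed; a pose out of reach is approached as far as the arm can. A call is refused whole if a number of a shift passes 0.0625 or a number of a turn 10.7, either way. A call with a gripper value outside its range is refused whole. The fingers move at their own pace and stop on an object; FORCE is the grip in N (left out, the last holds). Time passes only in rows, so rows that do not move let the fingers close. It gives the time, the measured TCP pose, the force, the opening and the grip force at its end, in the units of the state.
- ctrl.get_state(): the state, without advancing time (a new reading comes with each control period).
- ctrl.get_image(name): name is "scene" or "top" or "wrist"; returns (picture, depth): 400x640x3 uint8, blue, green, red; 400x640 float32, m along the optical axis (not along the pixel's ray), 0 where there is no reading.
- ctrl.camera_info(name): a dict with "intrinsics" (3x3 intrinsics, pixels), "R" (3x3) and "t" (3): a world point X has camera coordinates R X + t. Camera axes: x right, y down, z forward; pixel columns grow to the right and rows downward; lengths in m; the calibration is good to about 2 mm. A picture is of the moment at which its call begins: read the wrist's pose just before it. camera_info takes no time and is no camera call; for the wrist camera it gives the pose at the moment of the call.
- ctrl.close_job(): hands the job in; it is judged then, once.
The state is a dict: "time": time; "joint_positions": joint angles; "qd": joint speeds; "joint_torque": joint torques, N m; "position": TCP position; "tool_rot": TCP orientation; "ft_force": force on the tool from outside, world axes, zero at the start; "torque": the same for the moment, N m; "grip_width": opening from 0.0 (shut) to 1.0 (fully open); "grip_force": force on a finger pad.
Only numpy, scipy, OpenCV 4.12 (cv2) and the standard library are available. Lean on these libraries where they do the work, as an engineer would, in place of code of your own. Each camera call takes 0.05 s, during which the arm holds its last target. There are 200 camera calls.

TASK

Push the tall, narrow instrument case straight back along the bench into its parking bay, until its back stands flat against the stop rail between the two cheeks; then take the hand away. It tips easily and must slide on its feet the whole way without tipping, so push it, do not lift it, and do not use its carrying handle. Leave the dropper bottle, the glass jar and the slide box where they stand.

Things in the scene. Friction and masses are not known exactly. Their poses are not given: they have to be found in the camera images.
- case: Tall narrow blue instrument case with blank white labels, loose, 1.6 to 2.5 kg. 80 mm deep (x), 160 wide (y), 240 tall without its handle; plain flat walls. Origin: centre of its underside at bench level, z up; its front wall (x = -40 mm) looks roughly at the robot, its back is at x = +40 mm. Four rubber feet, 6 mm high, outer edges 36 mm from the middle in x. Friction on the bench 0.5 to 0.7.
- case_push (a point): Middle of the case's front wall 20 mm above the bench. Pushed at this height it slides (7 to 20 N); pushed in its upper half it tips over its far feet. The body of an upright gripper is wider than its fingers and would meet the wall high up first: lean the tool 22 to 40 degrees so that the fingertips lead.
- case_handle: The black carrying handle on top of the case: a round bar of 12 mm, 90 mm long across the width, its top 276 mm above the bench. Origin: centre of the case's top, axes as the case. Not to be used.
- bay: Parking bay, fixed to the bench: a low aluminium stop rail, 228 mm long, 12 thick, 25 high, with a short cheek at each end. Origin: middle of the rail's near face at bench level; x points into the rail (the way the case is pushed), y along it, z up. Home: the case's back wall against this face, its origin at x = -40 mm here, turned as the bay.
- bay_mouth (a point): Middle of the bay's mouth at bench level, 58 mm before the rail. The cheeks are 25 mm high and 204 mm apart, reach 32 mm out from the rail, then splay by about 30 degrees to about 225 mm apart at the mouth. The case starts with its origin 130 to 185 mm before the rail, up to 25 mm off the bay's middle line and up to 11 degrees askew.
- dropper: Bystander: amber dropper bottle with a black cap, 34 mm across, 85 mm tall, loose. Origin: centre of its underside.
- jar: Bystander: clear glass jar with a steel lid, 58 mm across, 85 mm tall, loose. Origin: centre of its underside.
- slidebox: Bystander: flat grey plastic slide box, 85 x 36 x 30 mm, loose. Origin: centre of its underside, x along its length.

How it is judged:
By the outcome, as a careful person would: the job done as asked, in the order asked, and still so for the second after the job is handed in, with the robot touching nothing.
It also fails if it takes over 38 s, if anything falls off the work surface, if the arm or the gripper's body presses on something with over 40 N, if the wrist force passes 120 N, or if a joint passes its speed limit or range.

## Working session

There is one attempt and no reset: what is moved stays moved. The work goes in short steps, Python scripts to look and compute and a shell command to move; the robot and the scene stay as the last step left them, time stands still between calls to the robot, and variables do not carry over. Pictures are saved under pics/ and viewed, at most 10 in all, crops included, and the job is handed in when it is done.

```bash
mkdir -p pics; python3 - <<'E'
from bench import ctrl
import cv2,numpy as np
s=ctrl.get_state();print(s['time'],s['position'],s['tool_rot'])
a=[]
for n in("scene","top"):
    im,d=ctrl.get_image(n);cv2.imwrite(f"pics/{n}0.png",im);np.save(n+"0.npy",d)
    c=ctrl.camera_info(n);print(n,c['intrinsics'],c['R'],c['t'])
E
```

```text
0.0 [0.15240714 0.63132138 0.22148833] [-3.71029551e-01 -3.11949486e+00  2.90390821e-03]
scene [[468.38663979   0.         327.07640736]
 [  0.         468.38663979 194.13003283]
 [  0.           0.           1.        ]] [[-0.67262254  0.73994126 -0.00811496]
 [ 0.49690985  0.44352143 -0.74590169]
 [-0.54832428 -0.5057427  -0.66600661]] [ 0.40176842 -0.19978859  1.34660955]
top [[413.22291912   0.         318.21657087]
 [  0.         413.22291912 202.2837672 ]
 [  0.           0.           1.        ]] [[-0.01757399 -0.99970323 -0.01687009]
 [-0.98776072  0.0199745  -0.15469256]
 [ 0.15498362  0.01394504 -0.98781861]] [0.07561967 0.64599215 0.84004168]
```

View pics/scene0.png

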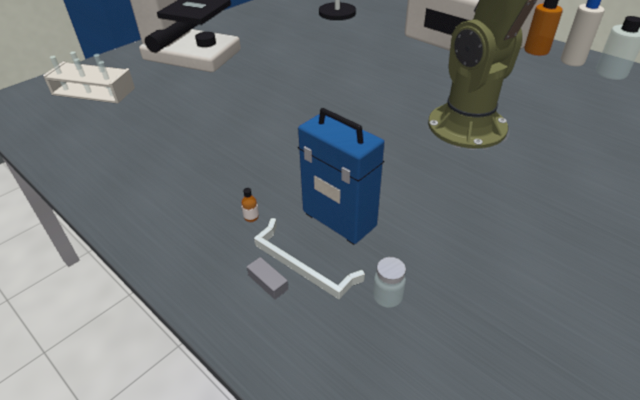

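View pics/top0.png

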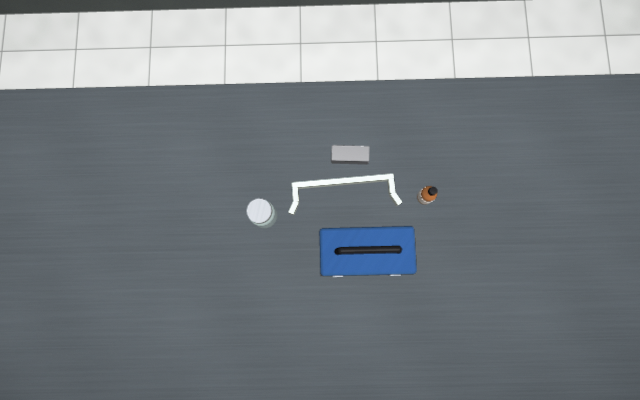

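Scene picture: blue case at about (340,180), bay behind it with rail (258,240)–(340,292), dropper (249,207), jar (390,282), slide box (267,277). Top picture: case top (320–415, 227–276), rail (293,185)–(392,178), jar (260,212), dropper (428,194), slide box (350,153). Now I'll measure.

```bash
cat > h.py <<'E'
from bench import ctrl
import cv2,numpy as np
def ray(c,uv,z):
    K,R,t=[np.array(c[k]) for k in("intrinsics","R","t")]
    uv=np.atleast_2d(uv).astype(float);C=-R.T@t
    d=(R.T@np.linalg.inv(K)@np.c_[uv,np.ones(len(uv))].T).T
    return C+d*((z-C[2])/d[:,2])[:,None]
def cloud(c,D):
    K,R,t=[np.array(c[k]) for k in("intrinsics","R","t")]
    v,u=np.indices(D.shape);p=np.stack([(u-K[0,2])/K[0,0]*D,(v-K[1,2])/K[1,1]*D,D],-1)-t
    return p@R
def rect(P):
    (cx,cy),(w,h),a=cv2.minAreaRect((P[:,:2]*1000).astype(np.float32))
    if w<h: w,h,a=h,w,a+90
    # a: direction of long axis; yaw=long axis-90
    return cx,cy,w,h,(a-90+90)%180-90
def measure(n,im,D,c):
    X=cloud(c,D);hsv=cv2.cvtColor(im,cv2.COLOR_BGR2HSV)
    z=X[...,2]
    blue=cv2.inRange(hsv,(95,120,50),(125,255,255))>0
    near=(X[...,0]>.3)&(X[...,0]<1.1)&(abs(X[...,1])<.5)
    top=blue&near&(z>.23)&(z<.25)
    print(n,'case top z',np.median(z[top]),'n',top.sum())
    v,u=np.nonzero(top);P=ray(c,np.c_[u,v],.24);print(' case cx cy long short yaw',np.round(rect(P),1))
    w=(cv2.inRange(hsv,(0,0,185),(179,60,255))>0)&near&(z<.045)&(z>.012)&(D>0)
    nl,L,S,_=cv2.connectedComponentsWithStats(w.astype(np.uint8))
    for k in range(1,nl):
        if S[k,4]>60: print(' white',S[k],np.median(z[L==k]))
    k=1+S[1:,4].argmax();v,u=np.nonzero(L==k);P=ray(c,np.c_[u,v],.025)
    np.save(n+'_rail.npy',P);return P,X,blue,hsv
def railfit(P):
    # rail = the straight bar far from robot; iterate line fit
    r=P[:,:2]*1000; q=r[r[:,0]>np.percentile(r[:,0],30)]
    for tol in(25,12,9,8,8):
        vx,vy,x0,y0=cv2.fitLine(q.astype(np.float32),cv2.DIST_HUBER,0,.01,.01).ravel()
        if vy<0: vx,vy=-vx,-vy
        d=(r-[x0,y0])@[vy,-vx];q=r[abs(d)<tol]
    ax=np.array([vx,vy]);s=(q-[x0,y0])@ax;yaw=np.degrees(np.arctan2(-vx,vy))
    mid=np.array([x0,y0])+ax*(s.min()+s.max())/2
    d=(q-mid)@[vy,-vx]
    print(' rail mid',mid.round(1),'len',np.ptp(s).round(1),'thick',np.percentile(d,[2,98]).round(1),'yaw',yaw.round(2))
    return mid,yaw
E
python3 - <<'E'
from h import *
for n in("top","scene"):
    im=cv2.imread(f"pics/{n}0.png");D=np.load(n+"0.npy");c=ctrl.camera_info(n)
    P,X,blue,hsv=measure(n,im,D,c);railfit(P)
    z=X[...,2]
    m=(z>.02)&(z<.1)&(D>0)&(X[...,0]>.4)&(X[...,0]<1.1)&(abs(X[...,1])<.35)
    nl,L,S,ce=cv2.connectedComponentsWithStats(m.astype(np.uint8))
    for k in range(1,nl):
        if S[k,4]>50: q=X[L==k];print(' obj',ce[k].round(),S[k,4],np.median(q,0).round(3),q[:,2].max().round(3))
E
```

```text
top case top z 0.24058414375355963 n 3999
 case cx cy long short yaw [ 5.351e+02 -1.910e+01  1.579e+02  7.840e+01  3.000e-01]
 white [333 153  27   7  78] 0.030658600604636273
 white [289 174 113  40 802] 0.025613543870833796
 rail mid [699.8   8.6] len 227.1 thick [-5.7  5.8] yaw 3.97
 obj [350. 153.] 618 [ 0.76  -0.01   0.031] 0.037
 obj [343. 186.] 859 [0.696 0.008 0.026] 0.031
 obj [428. 194.] 262 [ 0.658 -0.17   0.058] 0.088
 obj [261. 213.] 659 [0.623 0.182 0.085] 0.09
scene case top z 0.23712825255660017 n 1823
 case cx cy long short yaw [544.9 -11.7 161.6  84.    1. ]
 white [255 219 109  73 701] 0.02246875306658131
 rail mid [702.6  11.1] len 223.6 thick [-5.6  5.4] yaw 3.85
 obj [340. 212.] 2040 [0.575 0.018 0.062] 0.1
 obj [249. 203.] 341 [ 0.669 -0.166  0.051] 0.084
 obj [306. 262.] 791 [0.698 0.032 0.022] 0.027
 obj [267. 275.] 703 [ 0.764 -0.005  0.027] 0.031
 obj [390. 279.] 1159 [0.642 0.195 0.072] 0.086
```

```bash
python3 -m handwheel '[[0.087,0,0,0,0,0,-6.9],[0.087,0,0,0,0,0,-6.9],[0.087,-0.027,-0.038,0,0,0,0],[0.087,-0.027,-0.038,0,0,0,0],[0.087,-0.027,-0.038,0,0,0,0],[0.087,-0.027,-0.038,0,0,0,0],[0.087,-0.027,-0.038,0,0,0,0],[0.087,-0.027,-0.038,0,0,0,0],[0.087,-0.027,-0.038,0,0,0,0],[0.087,-0.027,-0.038,0,0,0,0],[0.087,-0.027,-0.038,0,0,0,0],[0.087,-0.027,-0.038,0,0,0,0]]'
cat > st.py <<'E'
from h import *
from scipy.spatial.transform import Rotation as Ro
s=ctrl.get_state();R=Ro.from_rotvec(s['tool_rot']).as_matrix();z=R[:,2];y=R[:,1]
print('t',round(s['time'],2),'p',np.round(s['position'],4),'lean',np.degrees(np.arctan2(np.hypot(z[0],z[1]),-z[2])).round(2),'yaw',np.degrees(np.arctan2(-y[0],y[1])).round(2),'roll y.z',y[2].round(3),'F',np.round(s['ft_force'],1),'q',np.round(s['joint_positions'],2))
E
python3 st.py
```

```text
time: 1.6
position: [0.4245, 0.2515, 0.2223]
tool_rot: [0.006, -3.141, 0.0]
ft_force: [-0.4, -0.1, -0.7]
grip_width: 1.001
grip_force: 0.0
t 1.6 p [0.4245 0.2515 0.2223] lean 0.02 yaw 0.24 roll y.z -0.0 F [-0.4 -0.1 -0.7] q [-0.83 -0.02  0.24  1.84  0.    1.32  0.98]
```

```bash
python3 -m handwheel '[[0.087,0,-0.039,0,0,0,0],[0.087,0,-0.039,0,0,0,0],[0.087,0,-0.039,0,0,0,0],[0.087,0,-0.039,0,0,0,0],[0.087,0,-0.039,0,0,0,0],[0.087,0,-0.039,0,0,0,0],[0.087,0,-0.038,0,0,0,0],[0.087,0,0,0,0,-8,0],[0.087,0,0,0,0,-8,0],[0.087,0,0,0,0,-8,0],[0.087,0,0,0,0,-8,0],[0.087,0,0,0,0,0,0]]'
python3 st.py
```

```text
time: 3.1
position: [0.44, -0.0103, 0.2013]
tool_rot: [-0.014, 2.916, 0.029]
ft_force: [-0.4, -0.1, -0.6]
grip_width: 0.999
grip_force: 0.0
t 3.1 p [ 0.44   -0.0103  0.2013] lean 12.97 yaw 0.67 roll y.z 0.019 F [-0.4 -0.1 -0.6] q [ 0.31 -0.3  -0.27  2.13 -0.12  1.08  1.66]
```

```bash
python3 -m handwheel '[[0.087,0.0055,0,0.024,0,0,0],[0.087,0.0055,0,0.024,0,0,0],[0.087,0.0055,0,0.024,0,0,0],[0.087,0.0055,0,0.024,0,0,0],[0.087,0.0055,0,0.024,0,0,0],[0.087,0,0,0,0,-7,0],[0.087,0,0,0,0,-7,0],[0.087,0,0,0,0,-5,0]]'
python3 st.py
```

```text
time: 4.1
position: [0.4776, -0.0049, 0.087]
tool_rot: [-0.023, 2.609, 0.04]
ft_force: [-0.2, 1.8, 0.1]
grip_width: 0.998
grip_force: 0.0
t 4.1 p [ 0.4776 -0.0049  0.087 ] lean 30.57 yaw 1.37 roll y.z 0.024 F [-0.2  1.8  0.1] q [ 0.59 -0.3  -0.56  2.45 -0.46  0.46  1.97]
```

```bash
python3 -m handwheel '[[0.087,0.01,-0.003,0.013,0,0,0],[0.087,0.01,-0.003,0.013,0,0,0],[0.087,0,0,0,0,0,0]]'
python3 st.py
```

```text
time: 4.47
position: [0.4799, -0.0138, 0.0585]
tool_rot: [-0.014, 2.621, 0.036]
ft_force: [-0.2, -0.6, -0.2]
grip_width: 0.999
grip_force: 0.0
t 4.47 p [ 0.4799 -0.0138  0.0585] lean 29.83 yaw 0.96 roll y.z 0.023 F [-0.2 -0.6 -0.2] q [ 1.05 -0.3  -0.96  2.45 -0.76  0.44  2.26]
```

```bash
python3 -m handwheel '[[0.087,0.007,-0.002,0.0115,0.8,1,0],[0.087,0.007,-0.002,0.0115,0.7,1,0],[0.087,0.006,-0.001,0.0115,0,1,0],[0.087,0,0,0,0,0,0]]'
python3 st.py
cat > look.py <<'E'
from h import *
import sys
n=sys.argv[1]
im,D=ctrl.get_image("top");cv2.imwrite(f"pics/top{n}.png",im);c=ctrl.camera_info("top")
measure("top",im,D,c)
s,_=ctrl.get_image("scene");cv2.imwrite(f"pics/scene{n}.png",s)
E
python3 look.py 1
```

```text
time: 4.97
position: [0.4797, -0.0156, 0.0191]
tool_rot: [-0.013, 2.673, 0.005]
ft_force: [0.2, -0.4, 0.2]
grip_width: 1.004
grip_force: 0.0
t 4.97 p [ 0.4797 -0.0156  0.0191] lean 26.87 yaw 0.58 roll y.z 0.001 F [ 0.2 -0.4  0.2] q [ 1.27 -0.17 -1.22  2.43 -0.55  0.34  2.08]
top case top z 0.24065704127398863 n 4002
 case cx cy long short yaw [ 5.351e+02 -1.910e+01  1.579e+02  7.840e+01  3.000e-01]
 white [332 153  21   7  64] 0.031071823171734163
 white [289 174 113  40 801] 0.025611665078347768
```

View pics/scene1.png

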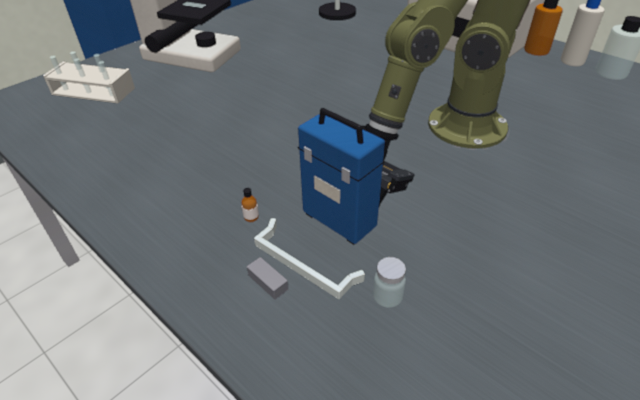

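Scene: the case stands unmoved at (340,180), with the gripper low behind its front wall at (395,180). Next, approach to contact while increasing the lean.

```bash
python3 -m handwheel '[[0.087,-0.0022,-0.001,0.0012,0,-1,0],[0.087,-0.0022,-0.001,0.0012,0,-1,0],[0.087,-0.0022,0,0.0012,0,-1,0],[0.087,-0.0022,0,0.0012,0,0,0],[0.087,-0.0022,0,0.0012,0,0,0],[0.087,0,0,0,0,0,0]]'
python3 st.py
```

```text
time: 5.82
position: [0.4897, -0.0189, 0.0156]
tool_rot: [-0.01, 2.635, 0.006]
ft_force: [-21.3, 0.8, 13.9]
grip_width: 1.001
grip_force: 10.5
t 5.83 p [ 0.4897 -0.0189  0.0156] lean 29.03 yaw 0.45 roll y.z 0.002 F [-21.3   0.8  13.9] q [ 1.38 -0.16 -1.32  2.44 -0.66  0.28  2.2 ]
```

```bash
python3 -m handwheel '[[0.087,-0.0046,0.0007,0.002,-0.07,0,-0.13],[0.087,-0.0046,0.0008,0.002,-0.07,0,-0.13],[0.087,-0.0046,0.0009,0.002,-0.07,0,-0.13],[0.087,-0.0046,0.0009,0.002,-0.07,0,-0.13],[0.087,0,0,0,0,0,0]]'
python3 st.py;python3 look.py 2
```

```text
time: 6.45
position: [0.5089, -0.0162, 0.0168]
tool_rot: [-0.022, 2.637, 0.007]
ft_force: [-7.5, -2.3, -5.9]
grip_width: 1.001
grip_force: 3.8
t 6.45 p [ 0.5089 -0.0162  0.0168] lean 28.9 yaw 0.95 roll y.z 0.001 F [-7.5 -2.3 -5.9] q [ 1.39 -0.01 -1.37  2.4  -0.11  0.24  1.7 ]
top case top z 0.2407329478812979 n 3959
 case cx cy long short yaw [558.  -15.9 157.9  79.2   1. ]
 white [333 154  35   6  92] 0.030861038365715666
 white [289 174 113  40 801] 0.025558872820030172
```

View pics/scene2.png

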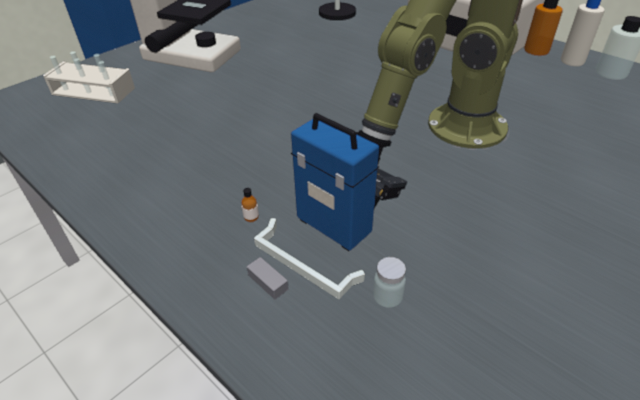

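The case slid upright with the hand: top still at 0.241 m, case at (340,185) in the scene picture.

```bash
python3 -m handwheel '[[0.087,-0.0053,0.0011,0.0029,-0.09,0,-0.16],[0.087,-0.0053,0.0011,0.0029,-0.09,0,-0.16],[0.087,-0.0053,0.0011,0.0029,-0.09,0,-0.16],[0.087,-0.0053,0.0011,0.0029,-0.09,0,-0.16],[0.087,-0.0053,0.0011,0.0029,-0.09,0,-0.16],[0.087,-0.0053,0.0011,0.0029,-0.09,0,-0.16],[0.087,-0.0053,0.0011,0.0029,-0.09,0,-0.16],[0.087,-0.0053,0.0011,0.0029,-0.09,0,-0.16],[0.087,0,0,0,0,0,0]]'
python3 st.py;python3 look.py 3
```

```text
time: 7.68
position: [0.5571, -0.0076, 0.0173]
tool_rot: [-0.053, 2.637, 0.011]
ft_force: [-8.1, -1.9, -5.6]
grip_width: 1.0
grip_force: 3.6
t 7.67 p [ 0.5571 -0.0076  0.0173] lean 28.87 yaw 2.28 roll y.z -0.002 F [-8.1 -1.9 -5.6] q [ 1.    0.17 -1.05  2.3   0.5   0.28  1.15]
top case top z 0.24069799353591295 n 3867
 case cx cy long short yaw [605.4  -6.3 157.8  79.7   2.2]
 white [332 153  36   7  96] 0.030986134086356396
 white [289 174 105  40 684] 0.025565481211875178
```

```bash
python3 -m handwheel '[[0.087,-0.0053,0.0011,0.0029,-0.12,0,-0.22],[0.087,-0.0053,0.0011,0.0029,-0.12,0,-0.22],[0.087,-0.0053,0.0011,0.0029,-0.12,0,-0.22],[0.087,-0.0053,0.0011,0.0029,-0.12,0,-0.22],[0.087,-0.0053,0.0011,0.0029,-0.12,0,-0.22],[0.087,-0.0053,0.0011,0.0029,-0.12,0,-0.22],[0.087,-0.0053,0.0011,0.0029,-0.12,0,-0.22],[0.087,0,0,0,0,0,0]]'
python3 st.py;python3 look.py 4
```

```text
time: 8.78
position: [0.5991, 0.0019, 0.0177]
tool_rot: [-0.093, 2.636, 0.02]
ft_force: [-6.7, -2.3, -6.2]
grip_width: 0.998
grip_force: 3.7
t 8.78 p [0.5991 0.0019 0.0177] lean 28.86 yaw 3.99 roll y.z -0.003 F [-6.7 -2.3 -6.2] q [ 0.85  0.26 -0.94  2.21  0.63  0.32  1.06]
top case top z 0.24068419441426778 n 3755
 case cx cy long short yaw [647.1   4.3 157.9  80.1   3.9]
 white [333 153  21   7  78] 0.031012555804833093
 white [289 182  16  32 203] 0.02573032031496924
```

```bash
python3 -m handwheel '[[0.087,-0.0013,0,0.0007,0,0,0],[0.087,-0.0013,0,0.0007,0,0,0],[0.087,-0.0013,0,0.0007,0,0,0],[0.087,-0.0013,0,0.0007,0,0,0],[0.087,0,0,0,0,0,0]]'|grep -E 'pos|ft_f'
python3 -m handwheel '[[0.087,-0.0009,0,0.0005,0,0,0],[0.087,0,0,0,0,0,0]]'|grep -E 'pos|ft_f'
```

```text
position: [0.6042, 0.0026, 0.0174]
ft_force: [-9.3, -2.4, -2.4]
position: [0.6051, 0.0028, 0.0174]
ft_force: [-10.9, -2.3, -1.5]
```

```bash
python3 -m handwheel '[[0.087,-0.0009,0,0.0005,0,0,0],[0.087,0,0,0,0,0,0]]'|grep -E 'pos|ft_f'
python3 -m handwheel '[[0.087,-0.0009,0,0.0005,0,0,0],[0.087,0,0,0,0,0,0]]'|grep -E 'pos|ft_f'; python3 look.py 5
```

```text
position: [0.6061, 0.0029, 0.0174]
ft_force: [-11.9, -2.5, -2.2]
position: [0.6064, 0.0029, 0.0171]
ft_force: [-17.8, -2.1, 4.5]
top case top z 0.24058698558709152 n 3726
 case cx cy long short yaw [652.4   5.4 157.8  80.4   4. ]
 white [289 182  15  32 198] 0.025679894744116666
```

```bash
for i in 1; do python3 -m handwheel '[[0.087,-0.0009,0,0.0003,0,0,0],[0.087,0,0,0,0,0,0]]'|grep -E 'pos|ft_f'; done
python3 -m handwheel '[[0.087,-0.0009,0,0.0003,0,0,0],[0.087,0,0,0,0,0,0]]'|grep -E 'pos|ft_f'; python3 look.py 6
```

```text
position: [0.6065, 0.0029, 0.0169]
ft_force: [-22.1, -1.7, 9.1]
position: [0.6067, 0.0029, 0.0168]
ft_force: [-28.5, -2.8, 15.7]
top case top z 0.24056070550470418 n 3725
 case cx cy long short yaw [652.6   5.4 157.8  79.7   4.1]
 white [289 182  15  32 199] 0.025705712925529506
```

View pics/scene6.png

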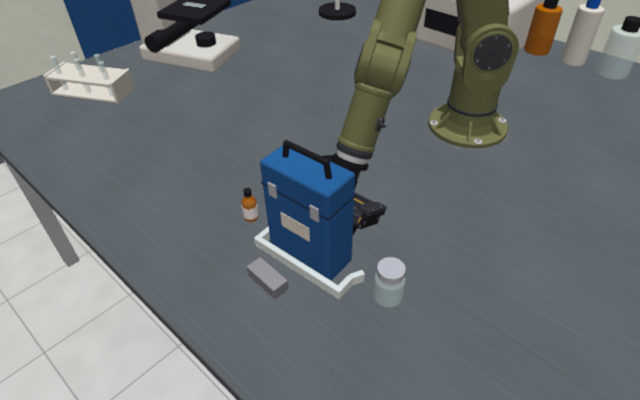

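The case is seated: the force climbs while the position stays put, and the picture shows its back against the rail between the cheeks (255,240)–(345,290). Now I'll withdraw.

```bash
python3 -m handwheel '[[0.087,-0.0000,0,-0.001,0,0,0],[0.087,0.0026,0,-0.0014,0,0,0],[0.087,0.0088,0,-0.0048,0,0,0],[0.087,0.0088,0,-0.0048,0,0,0],[0.087,0.0088,0,-0.0048,0,0,0],[0.087,0.0088,0,-0.0048,0,0,0],[0.087,0.0088,0,-0.0048,0,0,0],[0.087,0.0088,0,-0.0048,0,0,0],[0.087,0,0,0,0,0,0],[0.087,0,0,0,0,0,0]]'|grep -E 'pos|ft_f'; python3 st.py; python3 look.py 7; python3 - <<'E'
from h import *
c=ctrl.camera_info("top");im=cv2.imread("pics/top7.png");cv2.imwrite("pics/crop7.png",cv2.resize(im[130:290,230:470],None,fx=3,fy=3))
E
```

```text
position: [0.5536, 0.0003, 0.0239]
ft_force: [-0.2, 0.3, 0.1]
t 12.2 p [5.536e-01 3.000e-04 2.390e-02] lean 29.73 yaw 4.2 roll y.z -0.001 F [-0.2  0.3  0.1] q [ 1.1   0.15 -1.15  2.31  0.43  0.27  1.25]
top case top z 0.24056292555548356 n 3725
 case cx cy long short yaw [652.5   5.3 157.8  79.9   4.1]
 white [289 182  15  32 198] 0.025716491988448616
```

View pics/crop7.png

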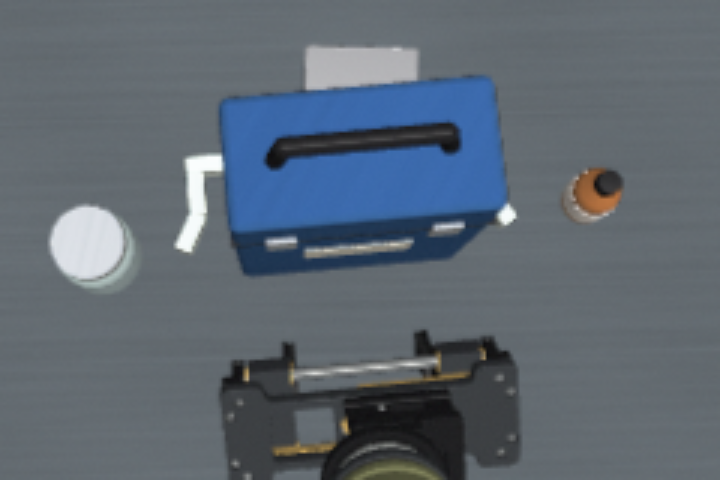

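The hand is clear of the case, the case is square in the bay, and the jar, dropper and slide box are where they were.

```bash
python3 -c "
from bench import ctrl
print(ctrl.close_job())"
```

```text
the job is handed in; nothing more can be done
None
```

The case was pushed upright into the bay until it stood square against the stop rail between the cheeks; the hand was withdrawn, the bystanders were left in place, and the job was handed in at about 12 s.

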